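Open the pressure cap of the misting tank

TASK

Open the small steel misting tank safely: turn its red pressure cap anticlockwise, without pushing it down, until you feel its first stop, and hold it against that stop for about a second to vent. Then press the cap firmly down until you feel it seat, keep it there and turn it on past the stop until it comes free, lift it off and set it gently, right way up, in the middle of the green tray. Never force the cap against its stop or its seat, and leave everything else where it is.

Things in the scene. Friction and masses are not known exactly. Their poses are not given: they have to be found in the camera images.
- tank: Steel pressure tank, 116 mm across, fixed to the bench on levelling feet (its height differs by up to 12 mm from start to start). Origin: centre of its underside, on its vertical axis; z up; a brass outlet stub points to its +x. On top a round flange 98 mm across, upper face 118 mm above the origin. The cap has 1.5 mm of sideways play in it. Contact force between cap and tank must stay under 60 N, under 40 N while it is held down.
- tank_stop (a point): Yellow tick on the flange, 43 mm out on the tank's +x axis, 118 mm up (a second opposite). The first stop comes when the cap's white line points within 10 degrees of them, to be felt: a hidden tooth blocks the cap's lugs. They pass under it only while the cap is held down on its seat or within 2 mm of it. The seat, to be felt too, is 4.5 to 12 mm below the locked height.
- tank_free (a point): Green tick on the flange, 43 degrees anticlockwise from the yellow one, 43 mm out (a second opposite), near the release position. From where the first stop is felt the tooth ends 31 degrees on, a solid end wall comes at 55 degrees, and 43 degrees is the middle of the opening: there the spring lifts the cap about 3 mm and it can be lifted straight out.
- tank_spring_top (a point): Point on the tank's axis 100 mm above its origin: top of the rubber spring plunger under the cap's plug, cap locked. The spring pushes up with about 8 N when locked, rising by 0.45 N per mm to 13.5 N at 12 mm down. At the seat (4.5 to 12 mm down) the lugs meet solid metal and the force shoots up: stop pressing at about 20 N and keep that height while turning.
- cap: Loose red pressure cap, 0.14 to 0.24 kg, 65 mm high. Origin: centre of its plug's flat foot; z up; locked, it lies 100 mm above the tank's origin. Plug 32 mm across, two brass lugs along +x and -x reaching 26 mm out, 6 to 12 mm up. Starts with its x axis 24 to 32 degrees clockwise (from above) of the tank's x axis. Turning it freely takes under 0.15 N m; 0.3 N m means the stop.
- cap_mark (a point): White mark on the cap's disc, 30 mm out along the cap's +x axis, 39 mm above the cap's origin. The disc is red, 72 mm across, from 32 to 39 mm above the cap's origin; while locked it stands 14 mm above the flange.
- cap_grip (a point): Point on the cap's axis inside its grip bar, 58 mm above the cap's origin. The bar is 58 mm long (along the cap's x), 16 mm wide (along y) and stands 26 mm above the disc (39 to 65 mm above the cap's origin); a white line runs along its top.
- green_tray: Empty green tray, fixed, 150 x 150 mm, walls 16 mm high and 4 mm thick, floor 4 mm thick. Origin: centre of its underside, on the bench. The cap goes in its middle.
- white_tray: White tray of the same size, fixed, with the petri dish in it; leave alone.
- petri_dish: Closed clear petri dish, 90 mm across, 14 mm high, in the white tray. Origin: centre of its underside; bystander.
- amber_bottle: Amber glass bottle, 54 mm across, 115 mm high. Origin: centre of its underside; bystander.
- sample_jar: White jar with red lid, 66 mm across, 85 mm high. Origin: centre of its underside; bystander.
- beaker: Glass beaker, 70 mm across, 90 mm high. Origin: centre of its underside; bystander.
- dropper_bottle: White bottle with red top, 44 mm across, 90 mm high. Origin: centre of its underside; bystander.
- lens_cap: Black round lens cap, 52 mm across, 16 mm high. Origin: centre of its underside; bystander.
- brush: Specimen brush lying flat, 160 mm long along its x axis; bystander.

How it is judged:
On the way, in this order (a step that is already met when the one before it is completed fails the run):
1. the cap is held for 0.5 s against its first stop (over 20 N between cap and tank), not pressed down (under 2.5 mm) (horizontal distance between cap and tank below 0.012 m and z of cap in the frame of tank between 0.0975 and 0.104 m and y of cap_mark in the frame of tank between -0.0095 and 0.008 m and contact force between cap and tank above 20 N), for 0.5 s.
2. the cap, still in the neck, is turned on past the stop (horizontal distance between cap and tank below 0.012 m and z of cap in the frame of tank below 0.108 m and y of cap_mark in the frame of tank above 0.0098 m), for 0.1 s.
3. the cap is lifted out of the neck (z of cap in the frame of tank above 0.125 m), for 0.1 s.
At the end, for the whole second after the job is handed in: The cap stands upright (within 6 degrees) and at rest on the floor of the green tray, its axis within 35 mm of the tray's middle, let go (horizontal distance between cap and green_tray below 0.035 m and z of cap in the frame of green_tray between 0.001 and 0.008 m and angle between cap's own z axis and vertical below 0.1 rad and linear speed of cap below 0.02 m/s); the robot touches nothing.
It fails at once if the cap is pressed down by more than 3.5 mm more than 18 degrees short of the yellow ticks (horizontal distance between cap and tank below 0.012 m and z of cap in the frame of tank below 0.0965 m and y of cap_mark in the frame of tank below -0.0095 m).
It fails at once if the cap is forced: contact force between cap and tank over 60 N (contact force between cap and tank above 60 N).
It fails at once if the cap is rammed: over 40 N between cap and tank while it is down by more than 3.5 mm (horizontal distance between cap and tank below 0.012 m and z of cap in the frame of tank below 0.0965 m and contact force between cap and tank above 40 N).
It fails at once if the cap is set down hard: over 60 N on the green tray (contact force between cap and green_tray above 60 N).
It fails at once if a bystander is moved by more than 20 mm (distance of any of petri_dish, amber_bottle, sample_jar, beaker, dropper_bottle, lens_cap, brush from where it was at the start of the episode above 0.02 m).
It also fails if it takes over 72 s, if anything falls off the work surface, if the arm or the gripper's body presses on something with over 40 N, if the wrist force passes 120 N, or if a joint passes its speed limit or range.

ROBOT

A 6-joint arm with a two-finger parallel gripper is mounted at the origin on the work surface. World frame = base frame: x ahead of the robot, y to its left, z up, the work surface at z = 0. Lengths are in m, angles in rad, forces in N, time in s.
With the tool pointing down it reaches from about 0.325 to 0.9 m from the base axis. Payload 6.1 kg.
Tool frame: the origin (TCP) lies midway between the tips of the shut fingers; the grasp point (between the pads) lies 19 mm behind it; z points along the fingers, y is the line along which they close (so a half turn about z gives the same grasp; the last joint's range is limited). The gripper opens to 87 mm and grips with 3 to 60 N. Pads are 19 mm wide; open, the fingers measure 117 mm over their backs; the gripper's body (75 mm by 190 mm) begins 51 mm behind the grasp point.
Start: joints at [1.008, 0.22, 1.526, -0, 1.395, -0.126], TCP at [0.264, 0.566, 0.223] pointing down, gripper open.
Joint ranges: [-2.98, 2.98], [-0.91, 2.08], [0.09, 2.57], [-1.24, 4.39], [0.2, 2.65], [-2.68, 2.68]. Speed limits (rad/s): [2.57, 2.57, 3.01, 3.14, 3.14, 3.14].

INTERFACE

Orientations are given as a rotation vector (axis times angle).
In Python, from bench import r gives the robot as it stands.
- The arm moves only by the shell command python3 -m handwheel 'ROWS' [FORCE]. ROWS is JSON, a list of rows, each a list of 7 numbers: the opening, from -1 (shut) to 1 (fully open), then the shift along the tool's x, y, z in mm, then the turn, a rotation vector about the tool's x, y, z in degrees. A call has exactly 5 rows; each row is the pose to reach, as a shift and turn from the pose commanded when the call began, along the tool's axes at that moment; what a row does not reach only later rows make up. A row lasts 1/10 s, in which the tool goes at most 50 mm and 8.59 degrees, less where a joint would pass 70% of its speed; a pose out of reach is approached as far as the arm can. A call with a gripper value outside its range is refused whole. The fingers move at their own pace and stop on an object; FORCE is the grip in N (left out, the last holds). Time passes only in rows, so rows that repeat a pose let the fingers close, or fill a call up. It gives the time, the measured TCP pose, the force, the opening and the grip force at its end, in the units of the state.
- r.state(): the state, without advancing time (a new reading comes with each control period).
- r.camera(name): name is "side" or "top"; returns a dict with "frame" (384x512x3 uint8, red, green, blue), "vfov" (degrees; the focal length in pixels is half the picture's height over the tangent of half this angle, whatever the lens; pixels are square), "cx", "cy" (the principal point, pixels), "R" (3x3) and "t" (3): a world point X has camera coordinates R X + t. Camera axes: x right, y down, z forward; pixel columns grow to the right and rows downward; lengths in m; the calibration is good to about 2 mm. A picture is of the moment at which its call begins. There is no depth.
- r.job_done(): hands the job in; it is judged then, once.
The state is a dict: "time_s": time; "joint_positions": joint angles; "joint_vel": joint speeds; "joint_efforts": joint torques, N m; "ee_pos": TCP position; "orientation": TCP orientation; "wrist_force": force on the tool from outside, world axes, zero at the start; "wrist_torque": the same for the moment, N m; "gripper_width": finger opening in m; "grip_force": force on a finger pad.
Only numpy, scipy, OpenCV 4.12 (cv2) and the standard library are available. Lean on these libraries where they do the work, as an engineer would, in place of code of your own. Each camera call takes 0.05 s, during which the arm holds its last target. There are 200 camera calls.

## Working session

There is one attempt and no reset: what is moved stays moved. The work goes in short steps, Python scripts to look and compute and a shell command to move; the robot and the scene stay as the last step left them, time stands still between calls to the robot, and variables do not carry over. Pictures are saved under pics/ and viewed, at most 10 in all, crops included, and the job is handed in when it is done.

```bash
ls; mkdir -p pics
python3 - <<'E'
from bench import r
import cv2
for n in("side","top"):
    c=r.camera(n); cv2.imwrite(f"pics/{n}0.png",c["frame"][:,:,::-1]); print(n,c["vfov"],c["cx"],c["cy"],c["R"],c["t"])
print(r.state())
E
```

```text
pics
side 48.16926964589211 255.89559812252153 183.51365693226643 [[ 0.99841552 -0.0523288   0.02069153]
 [-0.01635452 -0.62168556 -0.78309616]
 [ 0.05384211  0.78151696 -0.62155632]] [-0.61919897  0.11508277  1.02917106]
top 42.60364126648926 266.2160422707144 187.1826592323174 [[-0.00502288 -0.99998632 -0.00145987]
 [-0.99751366  0.00511308 -0.07028766]
 [ 0.07029416  0.00110319 -0.9975257 ]] [0.01139757 0.61092396 1.29374478]
{'time_s': 0.1, 'joint_positions': array([ 1.00790138e+00,  2.21189338e-01,  1.52749965e+00,  1.61895870e-06,
        1.39470374e+00, -1.26125675e-01]), 'joint_vel': array([ 1.90475997e-03, -3.69292652e-03, -5.59110432e-05,  1.81010091e-03,
        6.64371169e-04, -1.41265079e-03]), 'joint_efforts': array([-2.06099839e-04, -4.95944202e+01, -3.88522160e+01,  7.01731606e-02,
        5.15495846e-02, -6.28828548e-05]), 'ee_pos': array([0.26409747, 0.56583704, 0.22151903]), 'orientation': array([-6.80503344e-01, -3.06637956e+00,  2.66004207e-03]), 'wrist_force': array([-0.27397341,  0.32762419, -0.17034581]), 'wrist_torque': array([ 0.00148724, -0.03800865, -0.0036114 ]), 'grip_force': 0.0, 'gripper_width': 0.08722094816655963}
```

View pics/top0.png

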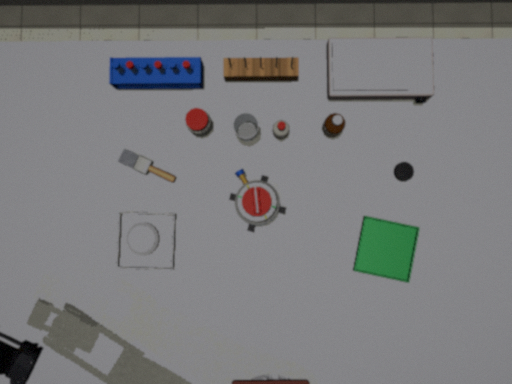

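View pics/side0.png

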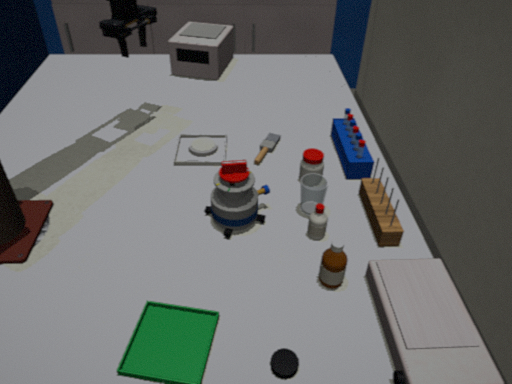

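The top view shows the tank and red cap near (257,202), the stub at (241,175) pointing up-left, and the green tray at (386,249). In the side view the cap is at (234,172) and the green tray at (171,342).

```bash
cat > h.py <<'E'
from bench import r
import numpy as np, cv2
def cam(n):
    c=r.camera(n); c["f"]=192/np.tan(np.radians(c["vfov"]/2)); return c
def ray(c,p):
    d=c["R"].T@np.array([(p[0]-c["cx"])/c["f"],(p[1]-c["cy"])/c["f"],1]); o=-c["R"].T@c["t"]; return o,d/np.linalg.norm(d)
def plane(c,p,z):
    o,d=ray(c,p); return o+d*(z-o[2])/d[2]
def proj(c,X):
    q=c["R"]@np.array(X)+c["t"]; return c["f"]*q[:2]/q[2]+[c["cx"],c["cy"]]
def tri(c1,p1,c2,p2):
    o1,d1=ray(c1,p1);o2,d2=ray(c2,p2)
    s=np.linalg.lstsq(np.c_[d1,-d2],o2-o1,rcond=None)[0]
    a,b=o1+d1*s[0],o2+d2*s[1]; return (a+b)/2,np.linalg.norm(a-b)
def mask(c,lo,hi,roi):
    h=cv2.cvtColor(c["frame"],cv2.COLOR_RGB2HSV); m=cv2.inRange(h,lo,hi)
    if lo[0]==0: m|=cv2.inRange(h,(172,)+lo[1:],(179,)+hi[1:])
    k=np.zeros_like(m); x0,y0,x1,y1=roi; k[y0:y1,x0:x1]=255; return m&k
def crop(c,roi,s,name):
    x0,y0,x1,y1=roi; cv2.imwrite("pics/"+name,cv2.resize(c["frame"][y0:y1,x0:x1,::-1],None,fx=s,fy=s,interpolation=cv2.INTER_CUBIC))
E
python3 - <<'E'
from h import *
T=cam("top");S=cam("side")
m=mask(T,(0,120,60),(8,255,255),(230,175,290,230)); c=max(cv2.findContours(m,0,2)[0],key=cv2.contourArea)
pc=cv2.minEnclosingCircle(cv2.convexHull(c)); print("top red",pc,cv2.fitEllipse(cv2.convexHull(c)))
g=mask(T,(50,100,40),(75,255,255),(340,200,430,300)); c=max(cv2.findContours(g,0,2)[0],key=cv2.contourArea); rc=cv2.minAreaRect(c);print("tray",rc)
print("tray xyz rim",plane(T,rc[0],.016))
g=mask(S,(50,100,40),(75,255,255),(80,270,260,384)); c=max(cv2.findContours(g,0,2)[0],key=cv2.contourArea)
q=cv2.approxPolyDP(c,8,True)[:,0]; print("side tray",[plane(S,p,.016)[:2].round(3) for p in q])
for z in(.12,.13,.14,.15,.16,.17,.18):
    X=plane(T,pc[0],z);print(z,X.round(4),proj(S,X).round(1))
a=cv2.resize(T["frame"][165:235,215:295,::-1],(640,560),interpolation=cv2.INTER_CUBIC)
cv2.imwrite("pics/t1.png",a)
crop(S,(195,150,280,240),6,"s1.png")
E
```

```text
top red ((256.4508056640625, 201.10890197753906), 14.337430953979492) ((256.34368896484375, 201.12289428710938), (28.162944793701172, 28.456544876098633), 174.19436645507812)
tray ((386.0577087402344, 248.71156311035156), (56.08920669555664, 55.500858306884766), 11.309932708740234)
tray xyz rim [ 0.44578718 -0.30939809  0.016     ]
side tray [array([ 0.389, -0.228]), array([ 0.361, -0.376]), array([ 0.503, -0.398]), array([ 0.532, -0.259])]
0.12 [0.5697 0.0324 0.12  ] [234.8 180. ]
0.13 [0.5693 0.0322 0.13  ] [234.6 176.6]
0.14 [0.5689 0.032  0.14  ] [234.4 173.3]
0.15 [0.5685 0.0318 0.15  ] [234.1 169.9]
0.16 [0.568  0.0316 0.16  ] [233.9 166.4]
0.17 [0.5676 0.0314 0.17  ] [233.7 163. ]
0.18 [0.5672 0.0312 0.18  ] [233.5 159.4]
```

View pics/t1.png

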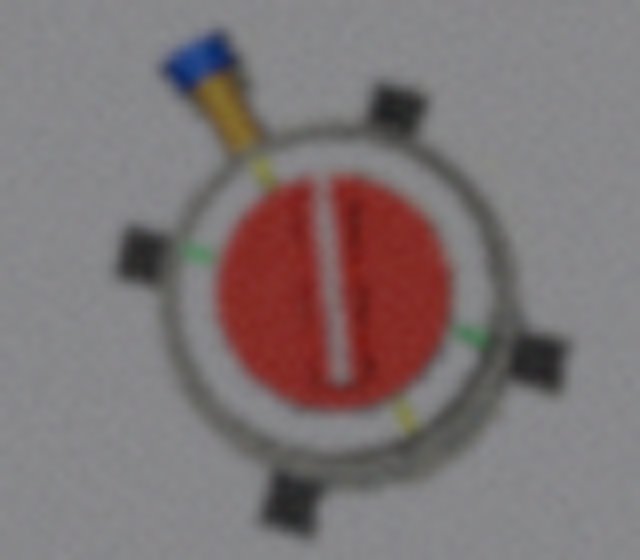

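View pics/s1.png

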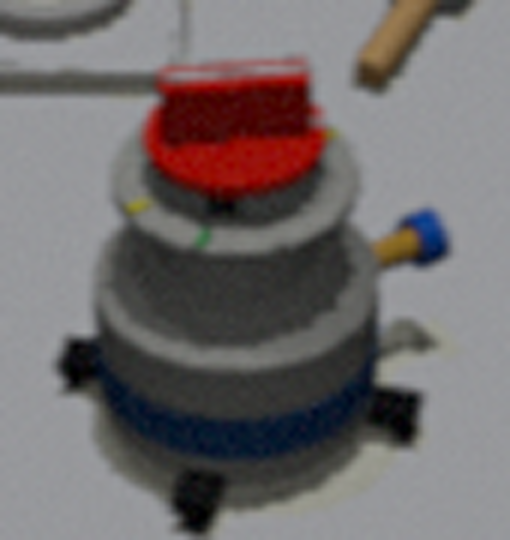

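The top crop shows the white line from (322,180) to (341,383), yellow ticks at (263,170) and (405,415), and green ticks at (200,253) and (473,335). The side crop shows yellow ticks at (137,206) and (330,134), and a green one at (204,237).

Run:
```python
from h import *
T=cam("top");S=cam("side")
t=lambda x,y:(215+(x+.5)/8-.5,165+(y+.5)/8-.5)
s=lambda x,y:(195+(x+.5)/6-.5,150+(y+.5)/6-.5)
A=tri(T,t(405,415),S,s(137,206));B=tri(T,t(263,170),S,s(330,134));G=tri(T,t(473,335),S,s(204,237))
print(A,B,G)
z=(A[0][2]+B[0][2])/2
P=[plane(T,t(*q),z) for q in((405,415),(263,170),(473,335),(200,253))]
for a,b in((0,1),(2,3)):
    d=P[b]-P[a];print((P[a]+P[b])/2,np.degrees(np.arctan2(d[1],d[0])),np.hypot(d[0],d[1]))
L=[plane(T,t(*q),z+.047) for q in((341,383),(322,180))];d=L[1]-L[0];print(L,np.degrees(np.arctan2(d[1],d[0])),sum(L)/2,np.hypot(*d[:2]))
# bar top in side: corners left end / right end of white line
print(tri(T,t(322,180),S,s(300,66)),tri(T,t(341,383),S,s(165,74)))
from scipy.spatial.transform import Rotation as R
st=r.state();print(R.from_rotvec(st["orientation"]).as_matrix().round(3),st["ee_pos"])
```

```text
(array([0.53066571, 0.01099717, 0.12604929]), np.float64(0.0023277310194954113)) (array([0.60624128, 0.0543065 , 0.12663495]), np.float64(0.00186805680814096)) (array([ 0.55563243, -0.00990017,  0.12715764]), np.float64(0.0010563329143881662))
[0.56951202 0.03269268 0.12634212] 29.856906903193785 0.08691005895875221
[0.56897461 0.03191268 0.12634212] 72.99026774273754 0.08743378450938939
[array([0.54079941, 0.02967715, 0.17334212]), array([0.60069679, 0.03506356, 0.17334212])] 5.138630868882943 [0.5707481  0.03237036 0.17334212] 0.06013907751302235
(array([0.5965906 , 0.03497693, 0.17398924]), np.float64(0.008101412557502232)) (array([0.54108959, 0.02966704, 0.17455725]), np.float64(0.0006274969231605283))
[[-0.906  0.423 -0.   ]
 [ 0.423  0.906 -0.001]
 [ 0.    -0.001 -1.   ]] [0.26429136 0.56610882 0.22215693]
```

```bash
cat >> h.py <<'E'
from scipy.spatial.transform import Rotation as Ro
def to(p,th):
    s=r.state(); M=Ro.from_rotvec(s["orientation"]); a=np.radians(th)
    W=Ro.from_matrix(np.array([[np.cos(a),np.sin(a),0],[np.sin(a),-np.cos(a),0],[0,0,-1]]))
    X=M.as_matrix()
    print("t",round(s["time_s"],2),"pos",s["ee_pos"].round(4),"th",round(np.degrees(np.arctan2(X[1,0],X[0,0])),2),"q6",s["joint_positions"][5].round(2),"F",s["wrist_force"].round(1),"T",s["wrist_torque"].round(3),"w",round(s["gripper_width"],4))
    print("shift mm",(M.inv().apply(np.array(p)-s["ee_pos"])*1e3).round(1),"turn",np.degrees((M.inv()*W).as_rotvec()).round(2))
E
python3 -m handwheel '[[1,-40,-28,0,0,0,8.5],[1,-80,-56,0,0,0,17],[1,-120,-85,0,0,0,25.5],[1,-160,-113,0,0,0,34],[1,-200,-141,0,0,0,42]]'
python3 -c "
from h import *
to((.569,.032,.21),5.1)"
```

```text
time_s: 0.8
ee_pos: [0.3865, 0.3523, 0.2227]
orientation: [1.742, 2.614, 0.001]
wrist_force: [1.0, 0.7, -0.2]
gripper_width: 0.0872
grip_force: 0.0
t 0.8 pos [0.3865 0.3523 0.2227] th 112.66 q6 0.19 F [ 1.   0.7 -0.2] T [-0.076 -0.036  0.049] w 0.0872
shift mm [-365.9   45.    12.7] turn [ 2.0000e-02 -3.0000e-02  1.0756e+02]
```

```bash
python3 -m handwheel '[[1,-40,5,0,0,0,8.5],[1,-80,10,0,0,0,17],[1,-120,15,0,0,0,25.5],[1,-160,20,0,0,0,34],[1,-200,25,0,0,0,42.5]]' >/dev/null
python3 -c "
from h import *
to((.569,.032,.21),5.1)"
```

```text
t 1.3 pos [0.4877 0.178  0.2228] th 70.12 q6 0.54 F [ 1.1  0.1 -0.7] T [-0.068  0.039 -0.03 ] w 0.0871
shift mm [-109.7  126.1   12.8] turn [ 1.000e-02 -3.000e-02  6.502e+01]
```

```bash
python3 -m handwheel '[[1,-20,25,0,0,0,8.5],[1,-40,50,0,0,0,17],[1,-60,75,0,0,0,25.5],[1,-85,100,0,0,0,34],[1,-109.7,126,0,0,0,42.5]]' >/dev/null
python3 -m handwheel '[[1,0,0,0,0,0,8.5],[1,0,0,0,0,0,17],[1,0,0,0,0,0,22.5],[1,0,0,0,0,0,22.5],[1,0,0,0,0,0,22.5]]' >/dev/null
python3 -c "
from h import *
to((.569,.032,.151),5.1)
T=cam('top');S=cam('side')
a=cv2.resize(T['frame'][150:250,200:310,::-1],None,fx=4,fy=4);b=cv2.resize(S['frame'][110:210,180:290,::-1],None,fx=3.6,fy=4)
b=cv2.resize(b,(360,400));cv2.imwrite('pics/c1.png',np.hstack([a,b]))"
```

```text
t 2.3 pos [0.5691 0.0341 0.2225] th 5.63 q6 1.39 F [ 0.7  0.4 -0.6] T [-0.039  0.148  0.068] w 0.0868
shift mm [-0.3  2.1 71.5] turn [-0.    0.    0.53]
```

View pics/c1.png

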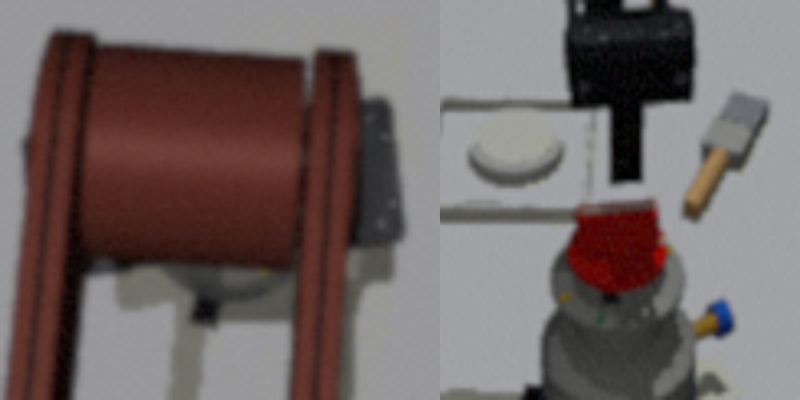

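The finger (side crop about x=625, y=180) stands centred over the bar. I'll descend and take the grip.

```bash
python3 -m handwheel '[[1,0,2,15,0,0,0.5],[1,0,2,30,0,0,0.5],[1,0,2,45,0,0,0.5],[1,0,2,55,0,0,0.5],[1,0,2,60,0,0,0.5]]' 
python3 -m handwheel '[[1,0,0,4,0,0,0],[1,0,0,8,0,0,0],[1,0,0,11,0,0,0],[1,0,0,11,0,0,0],[1,0,0,11,0,0,0]]' >/dev/null
python3 -c "
from h import *
to((.569,.032,.151),5.1)"
```

```text
time_s: 2.9
ee_pos: [0.5681, 0.0322, 0.1602]
orientation: [-3.138, -0.137, 0.005]
wrist_force: [0.3, -0.6, 0.7]
gripper_width: 0.0871
grip_force: 0.0
t 3.4 pos [0.5695 0.0321 0.1519] th 4.98 q6 1.4 F [ 0.  -0.4  0.1] T [-0.054  0.172 -0.043] w 0.0874
shift mm [-0.5  0.   0.9] turn [ 0.01 -0.03 -0.12]
```

```bash
python3 -m handwheel '[[-0.4,0,0,0,0,0,0],[-0.65,0,0,0,0,0,0],[-0.8,0,0,0,0,0,0],[-0.9,0,0,0,0,0,0],[-1,0,0,0,0,0,0]]' 45 
python3 -m handwheel '[[-1,0,0,0,0,0,0],[-1,0,0,0,0,0,0],[-1,0,0,0,0,0,0],[-1,0,0,0,0,0,0],[-1,0,0,0,0,0,0]]' 
python3 -c "
from h import *
to((.569,.032,.151),5.1)"
```

```text
time_s: 3.9
ee_pos: [0.5693, 0.0321, 0.1516]
orientation: [3.139, 0.136, 0.0]
wrist_force: [0.4, -1.0, 0.6]
gripper_width: 0.0546
grip_force: 0.0
time_s: 4.4
ee_pos: [0.5694, 0.0318, 0.1516]
orientation: [3.138, 0.136, 0.0]
wrist_force: [0.2, -1.0, -0.6]
gripper_width: 0.0151
grip_force: 45.0
t 4.4 pos [0.5694 0.0318 0.1516] th 4.98 q6 1.4 F [ 0.2 -1.  -0.6] T [-0.386  0.214 -0.057] w 0.0151
shift mm [-0.4 -0.2  0.6] turn [ 0.03 -0.   -0.12]
```

```bash
cat > s.py <<'E'
from h import *
for i in range(1): pass
to((.569,.032,.151),5.1)
E
python3 -m handwheel '[[-1,0,0,0,0,0,-2.5],[-1,0,0,0,0,0,-5],[-1,0,0,0,0,0,-7.5],[-1,0,0,0,0,0,-10],[-1,0,0,0,0,0,-11]]' >/dev/null; python3 s.py
python3 -m handwheel '[[-1,0,0,0,0,0,-0.5],[-1,0,0,0,0,0,-1],[-1,0,0,0,0,0,-1.5],[-1,0,0,0,0,0,-2],[-1,0,0,0,0,0,-2]]' >/dev/null; python3 s.py
python3 -m handwheel '[[-1,0,0,0,0,0,-0.5],[-1,0,0,0,0,0,-1],[-1,0,0,0,0,0,-1.5],[-1,0,0,0,0,0,-2],[-1,0,0,0,0,0,-2]]' >/dev/null; python3 s.py
```

```text
t 4.9 pos [0.5694 0.0321 0.1516] th 16.02 q6 1.21 F [ 0.4 -0.   0.1] T [-0.017  0.101 -0.072] w 0.0156
shift mm [-0.4  0.   0.6] turn [-1.000e-02 -1.000e-02  1.092e+01]
t 5.4 pos [0.5694 0.0321 0.1516] th 17.99 q6 1.17 F [0.6 0.7 0.7] T [ 0.201  0.102 -0.051] w 0.0157
shift mm [-0.4  0.   0.6] turn [-1.000e-02 -1.000e-02  1.289e+01]
t 5.9 pos [0.5694 0.0321 0.1516] th 20.0 q6 1.14 F [-0.   0.9  0.7] T [ 0.236  0.171 -0.003] w 0.016
shift mm [-0.4 -0.   0.6] turn [-0.  -0.  14.9]
```

```bash
cat > s.py <<'E'
from h import *
import sys
to((.569,.032,.151),5.1)
sys.exit(abs(r.state()["wrist_torque"][2])>.2)
E
R='x'
python3 -m handwheel '[[-1,0,0,0,0,0,-0.5],[-1,0,0,0,0,0,-1],[-1,0,0,0,0,0,-1.2],[-1,0,0,0,0,0,-1.2],[-1,0,0,0,0,0,-1.2]]' >/dev/null; python3 s.py && 
python3 -m handwheel '[[-1,0,0,0,0,0,-0.5],[-1,0,0,0,0,0,-1],[-1,0,0,0,0,0,-1.2],[-1,0,0,0,0,0,-1.2],[-1,0,0,0,0,0,-1.2]]' >/dev/null && python3 s.py &&
python3 -m handwheel '[[-1,0,0,0,0,0,-0.5],[-1,0,0,0,0,0,-1],[-1,0,0,0,0,0,-1.2],[-1,0,0,0,0,0,-1.2],[-1,0,0,0,0,0,-1.2]]' >/dev/null && python3 s.py &&
python3 -m handwheel '[[-1,0,0,0,0,0,-0.5],[-1,0,0,0,0,0,-1],[-1,0,0,0,0,0,-1.2],[-1,0,0,0,0,0,-1.2],[-1,0,0,0,0,0,-1.2]]' >/dev/null && python3 s.py
```

```text
t 6.4 pos [0.5693 0.0321 0.1516] th 21.17 q6 1.12 F [-0.7  0.5  0.7] T [ 0.259  0.14  -0.03 ] w 0.0156
shift mm [-0.3 -0.1  0.6] turn [ 0.   -0.   16.07]False
```

```bash
sed -i 's/sys.exit(.*/sys.exit(int(abs(r.state()["wrist_torque"][2])>.2))/' s.py
python3 -m handwheel '[[-1,0,0,0,0,0,-0.5],[-1,0,0,0,0,0,-1],[-1,0,0,0,0,0,-1.2],[-1,0,0,0,0,0,-1.2],[-1,0,0,0,0,0,-1.2]]' >/dev/null; python3 s.py && 
python3 -m handwheel '[[-1,0,0,0,0,0,-0.5],[-1,0,0,0,0,0,-1],[-1,0,0,0,0,0,-1.2],[-1,0,0,0,0,0,-1.2],[-1,0,0,0,0,0,-1.2]]' >/dev/null && python3 s.py &&
python3 -m handwheel '[[-1,0,0,0,0,0,-0.5],[-1,0,0,0,0,0,-1],[-1,0,0,0,0,0,-1.2],[-1,0,0,0,0,0,-1.2],[-1,0,0,0,0,0,-1.2]]' >/dev/null && python3 s.py &&
python3 -m handwheel '[[-1,0,0,0,0,0,-0.5],[-1,0,0,0,0,0,-1],[-1,0,0,0,0,0,-1.2],[-1,0,0,0,0,0,-1.2],[-1,0,0,0,0,0,-1.2]]' >/dev/null && python3 s.py
```

```text
t 6.9 pos [0.5693 0.0321 0.1516] th 22.37 q6 1.1 F [0.4 0.3 1.1] T [ 0.246  0.146 -0.003] w 0.0159
shift mm [-0.3 -0.1  0.6] turn [-0.    0.   17.27]
t 7.4 pos [0.5693 0.0321 0.1516] th 23.57 q6 1.08 F [-0.   0.5  1.9] T [ 0.197  0.182 -0.062] w 0.0161
shift mm [-0.3 -0.1  0.6] turn [ 0.   -0.   18.47]
t 7.9 pos [0.5693 0.032  0.1516] th 24.77 q6 1.06 F [-0.2  0.1  2.7] T [ 0.163  0.236 -0.064] w 0.0156
shift mm [-0.3 -0.1  0.6] turn [ 0.   -0.   19.67]
t 8.4 pos [0.5694 0.032  0.1516] th 25.97 q6 1.04 F [0.  1.3 3.1] T [ 0.109  0.192 -0.111] w 0.0157
shift mm [-0.3 -0.1  0.6] turn [ 0.   -0.   20.87]
```

```bash
python3 -m handwheel '[[-1,0,0,0,0,0,-0.5],[-1,0,0,0,0,0,-1],[-1,0,0,0,0,0,-1.2],[-1,0,0,0,0,0,-1.2],[-1,0,0,0,0,0,-1.2]]' >/dev/null; python3 s.py && 
python3 -m handwheel '[[-1,0,0,0,0,0,-0.5],[-1,0,0,0,0,0,-1],[-1,0,0,0,0,0,-1.2],[-1,0,0,0,0,0,-1.2],[-1,0,0,0,0,0,-1.2]]' >/dev/null && python3 s.py &&
python3 -m handwheel '[[-1,0,0,0,0,0,-0.5],[-1,0,0,0,0,0,-1],[-1,0,0,0,0,0,-1.2],[-1,0,0,0,0,0,-1.2],[-1,0,0,0,0,0,-1.2]]' >/dev/null && python3 s.py &&
python3 -m handwheel '[[-1,0,0,0,0,0,-0.5],[-1,0,0,0,0,0,-1],[-1,0,0,0,0,0,-1.2],[-1,0,0,0,0,0,-1.2],[-1,0,0,0,0,0,-1.2]]' >/dev/null && python3 s.py
```

```text
t 8.9 pos [0.5694 0.0321 0.1516] th 27.17 q6 1.01 F [-0.   1.3  2.8] T [ 0.124  0.168 -0.314] w 0.0158
shift mm [-0.3 -0.1  0.6] turn [ 0.   -0.   22.07]
```

```bash
python3 -m handwheel '[[-1,0,0,0,0,0,-0.2],[-1,0,0,0,0,0,-0.4],[-1,0,0,0,0,0,-0.6],[-1,0,0,0,0,0,-0.6],[-1,0,0,0,0,0,-0.6]]' >/dev/null; python3 s.py
```

```text
t 9.4 pos [0.5693 0.0321 0.1516] th 27.77 q6 1.0 F [0.1 1.3 2.4] T [ 0.071  0.173 -0.442] w 0.0157
shift mm [-0.3 -0.1  0.6] turn [-0.   -0.   22.67]
```

```bash
python3 -m handwheel '[[-1,0,0,0,0,0,-0.2],[-1,0,0,0,0,0,-0.4],[-1,0,0,0,0,0,-0.4],[-1,0,0,0,0,0,-0.4],[-1,0,0,0,0,0,-0.4]]' >/dev/null; python3 s.py
python3 -m handwheel '[[-1,0,0,0,0,0,0],[-1,0,0,0,0,0,0],[-1,0,0,0,0,0,0],[-1,0,0,0,0,0,0],[-1,0,0,0,0,0,0]]' >/dev/null; python3 s.py
```

```text
t 9.9 pos [0.5693 0.0321 0.1516] th 28.17 q6 1.0 F [-0.7  0.7  3.5] T [ 0.132  0.191 -0.493] w 0.0161
shift mm [-0.3 -0.1  0.6] turn [-0.   -0.   23.07]
t 10.4 pos [0.5694 0.0321 0.1516] th 28.17 q6 1.0 F [-0.2  0.2  3.9] T [ 0.123  0.224 -0.568] w 0.0157
shift mm [-0.4 -0.1  0.6] turn [ 0.   -0.   23.07]
```

```bash
python3 -m handwheel '[[-1,0,0,0,0,0,-0.2],[-1,0,0,0,0,0,-0.4],[-1,0,0,0,0,0,-0.4],[-1,0,0,0,0,0,-0.4],[-1,0,0,0,0,0,-0.4]]' >/dev/null; python3 s.py
python3 -m handwheel '[[-1,0,0,0,0,0,0],[-1,0,0,0,0,0,0],[-1,0,0,0,0,0,0],[-1,0,0,0,0,0,0],[-1,0,0,0,0,0,0]]' >/dev/null; python3 s.py
python3 -m handwheel '[[-1,0,0,0,0,0,0],[-1,0,0,0,0,0,0],[-1,0,0,0,0,0,0],[-1,0,0,0,0,0,0],[-1,0,0,0,0,0,0]]' >/dev/null; python3 s.py
```

```text
t 10.9 pos [0.5693 0.0321 0.1516] th 28.57 q6 0.99 F [-0.5  0.3  3.6] T [ 0.139  0.162 -0.58 ] w 0.0156
shift mm [-0.3 -0.1  0.6] turn [-0.   -0.   23.47]
t 11.4 pos [0.5693 0.0321 0.1515] th 28.57 q6 0.99 F [0.3 0.5 3.6] T [ 0.149  0.237 -0.568] w 0.0156
shift mm [-0.3 -0.1  0.5] turn [-0.   -0.   23.47]
t 11.9 pos [0.5694 0.0321 0.1516] th 28.57 q6 0.99 F [-0.4  0.5  3.8] T [ 0.122  0.258 -0.569] w 0.0158
shift mm [-0.3 -0.1  0.6] turn [ 0.   -0.   23.47]
```

```bash
python3 -m handwheel '[[-1,0,0,0,0,0,0],[-1,0,0,0,0,0,0],[-1,0,0,0,0,0,0],[-1,0,0,0,0,0,-0.2],[-1,0,0,0,0,0,-0.4]]' 60 >/dev/null; python3 s.py
python3 -m handwheel '[[-1,0,0,0,0,0,0],[-1,0,0,0,0,0,0],[-1,0,0,0,0,0,0],[-1,0,0,0,0,0,0],[-1,0,0,0,0,0,0]]' >/dev/null; python3 s.py
python3 -m handwheel '[[-1,0,0,0,0,0,0],[-1,0,0,0,0,0,0],[-1,0,0,0,0,0,0],[-1,0,0,0,0,0,0],[-1,0,0,0,0,0,0]]' >/dev/null; python3 s.py
```

```text
t 12.4 pos [0.5694 0.0321 0.1516] th 28.98 q6 0.98 F [-0.7  0.6  3.5] T [ 0.131  0.202 -0.694] w 0.0157
shift mm [-0.4 -0.1  0.6] turn [-0.   -0.   23.88]
t 12.9 pos [0.5694 0.0321 0.1516] th 28.97 q6 0.98 F [0.3 0.4 3.7] T [ 0.211  0.223 -0.668] w 0.0154
shift mm [-0.3 -0.1  0.6] turn [ 0.   -0.   23.87]
t 13.4 pos [0.5693 0.032  0.1515] th 28.97 q6 0.98 F [0.2 0.8 3.9] T [ 0.178  0.215 -0.664] w 0.0155
shift mm [-0.3 -0.1  0.5] turn [ 0.    0.   23.87]
```

```bash
sed -i '$d' s.py
cat >> s.py <<'E'
s=r.state(); sys.exit(int(s["wrist_force"][2]>float(sys.argv[1]) or abs(s["wrist_torque"][2])>float(sys.argv[2])))
E
python3 -m handwheel '[[-1,0,0,0,0,0,0.6],[-1,0,0,0,0,0,1.2],[-1,0,0,0,0,0,1.8],[-1,0,0,0,0,0,2.2],[-1,0,0,0,0,0,2.2]]' >/dev/null; python3 s.py 12 .35 &&
python3 -m handwheel '[[-1,0,0,0.4,0,0,0],[-1,0,0,0.8,0,0,0],[-1,0,0,1.2,0,0,0],[-1,0,0,1.5,0,0,0],[-1,0,0,1.5,0,0,0]]' >/dev/null && python3 s.py 12 .35 &&
python3 -m handwheel '[[-1,0,0,0.4,0,0,0],[-1,0,0,0.8,0,0,0],[-1,0,0,1.2,0,0,0],[-1,0,0,1.5,0,0,0],[-1,0,0,1.5,0,0,0]]' >/dev/null && python3 s.py 12 .35
```

```text
t 13.9 pos [0.5694 0.032  0.1516] th 26.78 q6 1.02 F [1.  1.  3.9] T [ 0.075  0.212 -0.126] w 0.0157
shift mm [-0.3 -0.1  0.6] turn [1.000e-02 0.000e+00 2.168e+01]
t 14.4 pos [0.5695 0.0321 0.1512] th 26.79 q6 1.02 F [-3.3  0.7 10.6] T [ 0.159  0.794 -0.196] w 0.0157
shift mm [-0.5 -0.2  0.2] turn [ 2.000e-02 -3.000e-02  2.169e+01]
t 14.9 pos [0.5696 0.0321 0.15  ] th 26.79 q6 1.02 F [-3.4  1.1 12.1] T [ 0.171  0.96  -0.114] w 0.0159
shift mm [-0.5 -0.2 -1. ] turn [ 2.000e-02 -3.000e-02  2.169e+01]
```

```bash
python3 -m handwheel '[[-1,-0.2,0,0.2,0,0,0],[-1,-0.5,-0.2,0.4,0,0,0],[-1,-0.7,-0.3,0.7,0,0,0],[-1,-0.7,-0.3,1,0,0,0],[-1,-0.7,-0.3,1,0,0,0]]' >/dev/null && python3 s.py 14 .35 &&
python3 -m handwheel '[[-1,0,0,0.4,0,0,0],[-1,0,0,0.8,0,0,0],[-1,0,0,1,0,0,0],[-1,0,0,1,0,0,0],[-1,0,0,1,0,0,0]]' >/dev/null && python3 s.py 14 .35 &&
python3 -m handwheel '[[-1,0,0,0.4,0,0,0],[-1,0,0,0.8,0,0,0],[-1,0,0,1,0,0,0],[-1,0,0,1,0,0,0],[-1,0,0,1,0,0,0]]' >/dev/null && python3 s.py 14 .35
```

```text
t 15.4 pos [0.5694 0.032  0.1494] th 26.79 q6 1.02 F [-2.9  1.6 12. ] T [ 0.209  0.623 -0.124] w 0.0159
shift mm [-0.4 -0.2 -1.6] turn [ 0.04 -0.12 21.69]
t 15.9 pos [0.5694 0.032  0.1485] th 26.79 q6 1.02 F [-1.7  0.5 12.6] T [ 0.158  0.72  -0.143] w 0.0151
shift mm [-0.4 -0.2 -2.5] turn [ 0.04 -0.12 21.69]
t 16.4 pos [0.5694 0.032  0.1474] th 26.79 q6 1.02 F [-2.8  0.2 13. ] T [ 0.157  0.767 -0.162] w 0.0159
shift mm [-0.4 -0.2 -3.6] turn [ 0.05 -0.12 21.69]
```

```bash
python3 -m handwheel '[[-1,0,0,0.3,0,0,0],[-1,0,0,0.6,0,0,0],[-1,0,0,0.8,0,0,0],[-1,0,0,0.8,0,0,0],[-1,0,0,0.8,0,0,0]]' >/dev/null && python3 s.py 15 .35 &&
python3 -m handwheel '[[-1,0,0,0.3,0,0,0],[-1,0,0,0.6,0,0,0],[-1,0,0,0.8,0,0,0],[-1,0,0,0.8,0,0,0],[-1,0,0,0.8,0,0,0]]' >/dev/null && python3 s.py 15 .35 &&
python3 -m handwheel '[[-1,0,0,0.3,0,0,0],[-1,0,0,0.6,0,0,0],[-1,0,0,0.8,0,0,0],[-1,0,0,0.8,0,0,0],[-1,0,0,0.8,0,0,0]]' >/dev/null && python3 s.py 15.5 .35 &&
python3 -m handwheel '[[-1,0,0,0.3,0,0,0],[-1,0,0,0.6,0,0,0],[-1,0,0,0.8,0,0,0],[-1,0,0,0.8,0,0,0],[-1,0,0,0.8,0,0,0]]' >/dev/null && python3 s.py 15.5 .35 &&
python3 -m handwheel '[[-1,0,0,0.3,0,0,0],[-1,0,0,0.6,0,0,0],[-1,0,0,0.8,0,0,0],[-1,0,0,0.8,0,0,0],[-1,0,0,0.8,0,0,0]]' >/dev/null && python3 s.py 16 .35
```

```text
t 16.9 pos [0.5694 0.032  0.1465] th 26.79 q6 1.02 F [-1.4  0.9 12. ] T [ 0.147  0.594 -0.115] w 0.0154
shift mm [-0.4 -0.2 -4.5] turn [ 0.04 -0.12 21.69]
t 17.4 pos [0.5694 0.032  0.1456] th 26.8 q6 1.02 F [-1.8  1.5 11.7] T [ 0.172  0.52  -0.077] w 0.0156
shift mm [-0.4 -0.2 -5.4] turn [ 0.04 -0.11 21.7 ]
t 17.9 pos [0.5694 0.032  0.1447] th 26.8 q6 1.02 F [-2.1  0.5 10.2] T [ 0.158  0.581 -0.095] w 0.0152
shift mm [-0.4 -0.1 -6.3] turn [ 0.04 -0.11 21.7 ]
t 18.4 pos [0.5694 0.032  0.1438] th 26.8 q6 1.02 F [-1.1  0.   9.6] T [ 0.202  0.504 -0.073] w 0.0156
shift mm [-0.3 -0.1 -7.2] turn [ 0.04 -0.11 21.7 ]
t 18.9 pos [0.5694 0.032  0.1429] th 26.8 q6 1.02 F [-1.5  1.4  8.8] T [ 0.186  0.44  -0.038] w 0.0155
shift mm [-0.3 -0.1 -8.1] turn [ 0.04 -0.1  21.7 ]
```

Run:
```python
from h import *
S=cam("side"); I=cv2.cvtColor(cv2.imread("pics/side0.png"),4)
for f in(I,S["frame"]):
    m=mask({"frame":f},(0,120,40),(8,255,255),(205,140,265,215)); ys,xs=np.nonzero(m)
    print([int(ys[xs==x].max()) for x in range(226,244,2)], np.percentile(ys,97))
    k=(ys>ys.max()-4); print(ys.max(), xs.min(),xs.max())
cv2.imwrite("pics/s3.png",np.hstack([cv2.resize(f[145:205,200:270,::-1],(400,343)) for f in(I,S["frame"])]))
```

```text
[181, 181, 182, 182, 182, 182, 182, 181, 180] 181.0
182 219 249
[184, 184, 185, 185, 185, 185, 185, 184, 183] 184.0
185 219 248
```

View pics/s3.png

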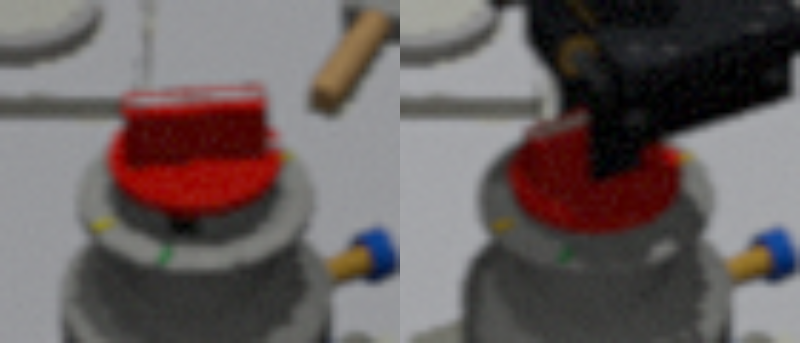

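The disc's lower edge fell from row 182 to 185, about 9 mm, so the cap is going down with the gripper and its bar is still aligned. I'll keep pressing to find the seat.

```bash
python3 -m handwheel '[[-1,0,0,0.3,0,0,0],[-1,0,0,0.6,0,0,0],[-1,0,0,0.6,0,0,0],[-1,0,0,0.6,0,0,0],[-1,0,0,0.6,0,0,0]]' >/dev/null && python3 s.py 13 .35 &&
python3 -m handwheel '[[-1,0,0,0.3,0,0,0],[-1,0,0,0.6,0,0,0],[-1,0,0,0.6,0,0,0],[-1,0,0,0.6,0,0,0],[-1,0,0,0.6,0,0,0]]' >/dev/null && python3 s.py 13 .35 &&
python3 -m handwheel '[[-1,0,0,0.3,0,0,0],[-1,0,0,0.6,0,0,0],[-1,0,0,0.6,0,0,0],[-1,0,0,0.6,0,0,0],[-1,0,0,0.6,0,0,0]]' >/dev/null && python3 s.py 13 .35 &&
python3 -m handwheel '[[-1,0,0,0.3,0,0,0],[-1,0,0,0.6,0,0,0],[-1,0,0,0.6,0,0,0],[-1,0,0,0.6,0,0,0],[-1,0,0,0.6,0,0,0]]' >/dev/null && python3 s.py 13 .35
```

```text
t 19.45 pos [0.5694 0.032  0.1423] th 26.81 q6 1.02 F [-0.7  1.4  8.9] T [ 0.164  0.509 -0.044] w 0.0155
shift mm [-0.3 -0.1 -8.7] turn [ 0.04 -0.1  21.71]
t 19.95 pos [0.5694 0.032  0.1418] th 26.8 q6 1.02 F [-1.   0.7 10.5] T [ 0.199  0.508 -0.013] w 0.0156
shift mm [-0.3 -0.1 -9.2] turn [ 0.04 -0.11 21.7 ]
t 20.45 pos [0.5694 0.032  0.1412] th 26.8 q6 1.02 F [-1.5  0.1 10.2] T [ 0.188  0.485 -0.009] w 0.0156
shift mm [-0.3 -0.1 -9.8] turn [ 0.04 -0.11 21.7 ]
t 20.95 pos [0.5694 0.032  0.1408] th 26.8 q6 1.02 F [-2.   0.8 11.2] T [ 0.228  0.578 -0.018] w 0.0157
shift mm [ -0.3  -0.2 -10.2] turn [ 0.04 -0.11 21.7 ]
```

```bash
python3 -m handwheel '[[-1,0,0,0.2,0,0,0],[-1,0,0,0.4,0,0,0],[-1,0,0,0.5,0,0,0],[-1,0,0,0.5,0,0,0],[-1,0,0,0.5,0,0,0]]' >/dev/null && python3 s.py 15 .35 &&
python3 -m handwheel '[[-1,0,0,0.2,0,0,0],[-1,0,0,0.4,0,0,0],[-1,0,0,0.5,0,0,0],[-1,0,0,0.5,0,0,0],[-1,0,0,0.5,0,0,0]]' >/dev/null && python3 s.py 15 .35 &&
python3 -m handwheel '[[-1,0,0,0.2,0,0,0],[-1,0,0,0.4,0,0,0],[-1,0,0,0.5,0,0,0],[-1,0,0,0.5,0,0,0],[-1,0,0,0.5,0,0,0]]' >/dev/null && python3 s.py 15 .35
```

```text
t 21.45 pos [0.5694 0.032  0.1408] th 26.81 q6 1.02 F [-3.2  0.9 13.6] T [0.186 0.894 0.008] w 0.0159
shift mm [ -0.4  -0.2 -10.2] turn [ 0.05 -0.12 21.71]
t 21.95 pos [0.5695 0.032  0.1407] th 26.81 q6 1.02 F [-3.9  1.1 16.6] T [ 0.243  1.084 -0.02 ] w 0.0153
shift mm [ -0.4  -0.2 -10.3] turn [ 0.05 -0.12 21.71]
```

```bash
python3 -m handwheel '[[-1,0,0,0.2,0,0,0],[-1,0,0,0.2,0,0,-0.5],[-1,0,0,0.2,0,0,-1],[-1,0,0,0.2,0,0,-2],[-1,0,0,0.2,0,0,-3]]' >/dev/null && python3 s.py 24 .3 &&
python3 -m handwheel '[[-1,0,0,0,0,0,-1],[-1,0,0,0,0,0,-2],[-1,0,0,0,0,0,-3],[-1,0,0,0,0,0,-4],[-1,0,0,0,0,0,-5]]' >/dev/null && python3 s.py 24 .3
```

```text
t 22.45 pos [0.5699 0.032  0.1408] th 29.84 q6 0.97 F [-2.7  1.3 17. ] T [ 0.185  0.871 -0.142] w 0.0154
shift mm [ -0.7  -0.4 -10.2] turn [ 0.08 -0.17 24.74]
t 22.95 pos [0.5702 0.032  0.1408] th 34.84 q6 0.88 F [-2.3  1.5 16. ] T [ 0.221  0.649 -0.103] w 0.0153
shift mm [ -1.   -0.7 -10.2] turn [ 0.1  -0.22 29.74]
```

```bash
python3 -m handwheel '[[-1,0,0,0,0,0,-1.6],[-1,0,0,0,0,0,-3.2],[-1,0,0,0,0,0,-4.8],[-1,0,0,0,0,0,-6.4],[-1,0,0,0,0,0,-8]]' >/dev/null && python3 s.py 24 .3 &&
python3 -m handwheel '[[-1,0,0,0,0,0,-1.6],[-1,0,0,0,0,0,-3.2],[-1,0,0,0,0,0,-4.8],[-1,0,0,0,0,0,-6.4],[-1,0,0,0,0,0,-8]]' >/dev/null && python3 s.py 24 .3 &&
python3 -m handwheel '[[-1,0,0,0,0,0,-1.6],[-1,0,0,0,0,0,-3.2],[-1,0,0,0,0,0,-4.8],[-1,0,0,0,0,0,-6.4],[-1,0,0,0,0,0,-8]]' >/dev/null && python3 s.py 24 .3
```

```text
t 23.45 pos [0.5704 0.0321 0.1408] th 42.86 q6 0.74 F [-1.1  1.  14.6] T [ 0.231  0.489 -0.106] w 0.0159
shift mm [ -1.1  -0.9 -10.2] turn [ 0.12 -0.24 37.76]
t 23.95 pos [0.5703 0.032  0.1408] th 50.86 q6 0.6 F [-2.2  0.7 16. ] T [ 0.22   0.597 -0.216] w 0.0154
shift mm [ -0.8  -1.  -10.2] turn [ 0.13 -0.22 45.76]
t 24.45 pos [0.5701 0.032  0.1408] th 58.86 q6 0.46 F [-2.1  1.2 16.3] T [ 0.141  0.734 -0.147] w 0.0161
shift mm [ -0.6  -0.9 -10.2] turn [ 0.14 -0.18 53.76]
```

```bash
python3 -m handwheel '[[-1,0,0,0,0,0,-1.3],[-1,0,0,0,0,0,-2.6],[-1,0,0,0,0,0,-3.9],[-1,0,0,0,0,0,-5.2],[-1,0,0,0,0,0,-6.5]]' >/dev/null && python3 s.py 24 .3 &&
python3 -m handwheel '[[-1,0,0,0,0,0,-1.3],[-1,0,0,0,0,0,-2.6],[-1,0,0,0,0,0,-3.9],[-1,0,0,0,0,0,-5],[-1,0,0,0,0,0,-5]]' >/dev/null && python3 s.py 24 .3 &&
python3 -m handwheel '[[-1,0,0,-1,0,0,0],[-1,0,0,-2,0,0,0],[-1,0,0,-4,0,0,0],[-1,0,0,-6,0,0,0],[-1,0,0,-6,0,0,0]]' >/dev/null && python3 s.py 24 .3
```

```text
t 24.95 pos [0.5699 0.032  0.1407] th 65.35 q6 0.35 F [-2.6  1.2 15.4] T [ 0.187  0.86  -0.147] w 0.0158
shift mm [ -0.4  -0.8 -10.3] turn [ 0.13 -0.15 60.25]
t 25.45 pos [0.5698 0.032  0.1408] th 70.33 q6 0.26 F [-4.2  1.1 16.7] T [ 0.139  0.874 -0.075] w 0.0156
shift mm [ -0.2  -0.8 -10.2] turn [ 0.13 -0.14 65.23]
t 25.95 pos [0.5697 0.032  0.1455] th 70.3 q6 0.26 F [0.8 0.9 9.7] T [ 0.11   0.267 -0.061] w 0.0159
shift mm [-0.2 -0.6 -5.5] turn [ 0.11 -0.13 65.2 ]
```

```bash
python3 -m handwheel '[[-1,0,0,-1.5,0,0,0],[-1,0,0,-3,0,0,0],[-1,0,0,-4.5,0,0,0],[-1,0,0,-6,0,0,0],[-1,0,0,-6,0,0,0]]' >/dev/null && python3 s.py 24 .3 &&
python3 -m handwheel '[[-1,0,0,-1,0,0,0],[-1,0,0,-2,0,0,0],[-1,0,0,-3,0,0,0],[-1,0,0,-4,0,0,0],[-1,0,0,-5,0,0,0]]' >/dev/null && python3 s.py 24 .3
```

```text
t 26.45 pos [0.5696 0.032  0.151 ] th 70.3 q6 0.26 F [1.7 2.5 7.4] T [ 0.112 -0.104 -0.001] w 0.0158
shift mm [-0.2 -0.6 -0. ] turn [ 0.11 -0.11 65.2 ]
t 26.95 pos [0.5682 0.0319 0.1546] th 70.28 q6 0.26 F [1.  0.3 0. ] T [-0.112 -0.211 -0.041] w 0.0156
shift mm [0.4 0.7 3.6] turn [-2.000e-02  6.000e-02  6.518e+01]
```

```bash
python3 -m handwheel '[[-1,0,0,-1,0,0,0],[-1,0,0,-2,0,0,0],[-1,0,0,-3,0,0,0],[-1,0,0,-4,0,0,0],[-1,0,0,-5,0,0,0]]' >/dev/null && python3 s.py 24 .3 && 
python3 -m handwheel '[[-1,0,0,-2,0,0,0],[-1,0,0,-4,0,0,0],[-1,0,0,-6,0,0,0],[-1,0,0,-8,0,0,0],[-1,0,0,-10,0,0,0]]' >/dev/null && python3 s.py 24 .3
```

```text
t 27.45 pos [0.5681 0.032  0.1596] th 70.27 q6 0.26 F [ 0.2  0.7 -1.9] T [-0.136  0.057  0.025] w 0.016
shift mm [0.3 0.8 8.6] turn [-4.000e-02  5.000e-02  6.517e+01]
t 27.95 pos [0.5686 0.032  0.1702] th 70.27 q6 0.26 F [ 0.7  0.3 -1.7] T [-0.124  0.058 -0.027] w 0.0155
shift mm [ 0.1  0.4 19.2] turn [ 1.000e-02 -1.000e-02  6.517e+01]
```

```bash
python3 -m handwheel '[[-1,0,0,-12,0,0,0],[-1,0,0,-24,0,0,0],[-1,0,0,-36,0,0,0],[-1,0,0,-46,0,0,0],[-1,0,0,-50,0,0,0]]' >/dev/null && python3 s.py 24 .3; python3 -c "
from h import *
to((.446,-.311,.2),70.3)"
```

```text
t 28.45 pos [0.5695 0.0319 0.2222] th 70.27 q6 0.26 F [ 0.8 -0.4 -1.6] T [-0.072  0.042  0.023] w 0.0153
shift mm [-0.2 -0.7 71.2] turn [ 0.12 -0.14 65.17]
t 28.45 pos [0.5695 0.0319 0.2222] th 70.27 q6 0.26 F [ 0.8 -0.4 -1.6] T [-0.072  0.042  0.023] w 0.0153
shift mm [-364.5   -0.6   21.9] turn [ 0.17 -0.05 -0.03]
```

```bash
python3 -m handwheel '[[-1,-20,0,0,0,0,0],[-1,-55,0,0,0,0,0],[-1,-95,0,0,0,0,0],[-1,-140,0,0,0,0,0],[-1,-185,0,0,0,0,0]]' >/dev/null
python3 -m handwheel '[[-1,-45,0,0,0,0,0],[-1,-90,0,5,0,0,0],[-1,-130,0,10,0,0,0],[-1,-162,0,20,0,0,0],[-1,-180,0,22,0,0,0]]' >/dev/null
python3 -m handwheel '[[-1,0,0,0,0,0,0],[-1,0,0,10,0,0,0],[-1,0,0,25,0,0,0],[-1,0,0,45,0,0,0],[-1,0,0,60,0,0,0]]' >/dev/null
python3 -c "
from h import *
to((.446,-.311,.0476),70.3)
T=cam('top');S=cam('side')
a=cv2.resize(T['frame'][190:310,325:445,::-1],(400,400));b=cv2.resize(S['frame'][250:384,100:234,::-1],(400,400))
cv2.imwrite('pics/p1.png',np.hstack([a,b]))"
```

```text
t 29.95 pos [ 0.4451 -0.3098  0.1356] th 70.37 q6 -0.41 F [-0.1 -0.  -3.6] T [-0.065  0.097  0.001] w 0.016
shift mm [-1.   1.4 88. ] turn [-0.11 -0.06  0.07]
```

View pics/p1.png

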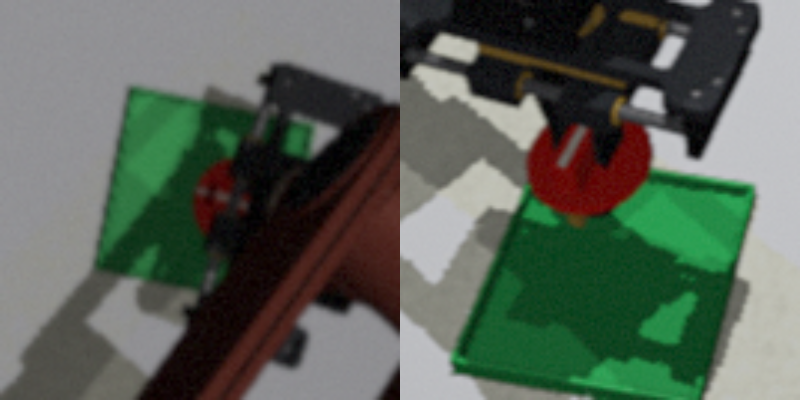

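The cap hangs upright in the gripper above the middle of the green tray (top crop around 215,195). I'll lower it.

```bash
python3 -m handwheel '[[-1,0,0,15,0,0,0],[-1,0,0,35,0,0,0],[-1,0,0,55,0,0,0],[-1,0,0,70,0,0,0],[-1,0,0,78,0,0,0]]' >/dev/null
python3 -m handwheel '[[-1,0,0,0,0,0,0],[-1,0,0,1,0,0,0],[-1,0,0,2,0,0,0],[-1,0,0,3,0,0,0],[-1,0,0,3,0,0,0]]' >/dev/null; python3 s.py 2 .3 &&
python3 -m handwheel '[[-1,0,0,1,0,0,0],[-1,0,0,2,0,0,0],[-1,0,0,3,0,0,0],[-1,0,0,3,0,0,0],[-1,0,0,3,0,0,0]]' >/dev/null && python3 s.py 2 .3 &&
python3 -m handwheel '[[-1,0,0,0.5,0,0,0],[-1,0,0,1,0,0,0],[-1,0,0,1.5,0,0,0],[-1,0,0,1.5,0,0,0],[-1,0,0,1.5,0,0,0]]' >/dev/null && python3 s.py 2 .3 &&
python3 -m handwheel '[[-1,0,0,0.5,0,0,0],[-1,0,0,1,0,0,0],[-1,0,0,1.5,0,0,0],[-1,0,0,1.5,0,0,0],[-1,0,0,1.5,0,0,0]]' >/dev/null && python3 s.py 2 .3 &&
python3 -m handwheel '[[-1,0,0,0.5,0,0,0],[-1,0,0,1,0,0,0],[-1,0,0,1.5,0,0,0],[-1,0,0,1.5,0,0,0],[-1,0,0,1.5,0,0,0]]' >/dev/null && python3 s.py 2 .3
```

```text
t 31.05 pos [ 0.4456 -0.3118  0.0574] th 70.27 q6 -0.41 F [ 0.   1.4 -1.6] T [-0.09   0.087  0.039] w 0.0151
shift mm [ 3.652e+02  2.000e-01 -9.370e+01] turn [ 5.000e-02 -0.000e+00  6.517e+01]
t 31.55 pos [ 0.4453 -0.3115  0.0538] th 70.27 q6 -0.41 F [-0.1 -0.1 -2.1] T [-0.064  0.096 -0.045] w 0.015
shift mm [365.1   0.5 -97.1] turn [-1.000e-02  0.000e+00  6.517e+01]
t 32.05 pos [ 0.4453 -0.3116  0.0524] th 70.27 q6 -0.41 F [ 0.2 -0.1 -1.6] T [ 0.007  0.074 -0.029] w 0.0157
shift mm [365.1   0.4 -98.6] turn [-0.    0.   65.17]
t 32.55 pos [ 0.4454 -0.3116  0.0509] th 70.27 q6 -0.41 F [ 0.3  0.9 -2.7] T [-0.114  0.027 -0.019] w 0.0156
shift mm [ 365.1    0.4 -100.1] turn [-0.    0.   65.17]
t 33.05 pos [ 0.4453 -0.3116  0.0494] th 70.27 q6 -0.41 F [-0.5 -0.3 -1.5] T [-0.087  0.056  0.007] w 0.0154
shift mm [ 365.1    0.4 -101.6] turn [-0.    0.   65.17]
```

```bash
python3 -m handwheel '[[-1,0,0,0.5,0,0,0],[-1,0,0,1,0,0,0],[-1,0,0,1,0,0,0],[-1,0,0,1,0,0,0],[-1,0,0,1,0,0,0]]' >/dev/null && python3 s.py 1.5 .3 &&
python3 -m handwheel '[[-1,0,0,0.5,0,0,0],[-1,0,0,1,0,0,0],[-1,0,0,1,0,0,0],[-1,0,0,1,0,0,0],[-1,0,0,1,0,0,0]]' >/dev/null && python3 s.py 1.5 .3 &&
python3 -m handwheel '[[-1,0,0,0.5,0,0,0],[-1,0,0,1,0,0,0],[-1,0,0,1,0,0,0],[-1,0,0,1,0,0,0],[-1,0,0,1,0,0,0]]' >/dev/null && python3 s.py 1.5 .3 &&
python3 -m handwheel '[[-1,0,0,0.5,0,0,0],[-1,0,0,1,0,0,0],[-1,0,0,1,0,0,0],[-1,0,0,1,0,0,0],[-1,0,0,1,0,0,0]]' >/dev/null && python3 s.py 1.5 .3 &&
python3 -m handwheel '[[-1,0,0,0.5,0,0,0],[-1,0,0,1,0,0,0],[-1,0,0,1,0,0,0],[-1,0,0,1,0,0,0],[-1,0,0,1,0,0,0]]' >/dev/null && python3 s.py 1.5 .3
```

```text
t 33.55 pos [ 0.4454 -0.3115  0.0485] th 70.27 q6 -0.41 F [ 0.5 -0.7 -2.1] T [-0.151  0.097  0.029] w 0.0153
shift mm [ 365.1    0.4 -102.5] turn [ 0.   -0.   65.17]
t 34.05 pos [ 0.4455 -0.3117  0.0482] th 70.28 q6 -0.41 F [-1.8  2.   5.4] T [0.322 0.547 0.003] w 0.0154
shift mm [ 3.652e+02  2.000e-01 -1.028e+02] turn [ 2.000e-02 -0.000e+00  6.518e+01]
```

Floor felt at z=0.0482. Next I release the cap and rise.

```bash
python3 -m handwheel '[[-0.5,0,0,0,0,0,0],[-0.4,0,0,0,0,0,0],[-0.2,0,0,0,0,0,0],[0,0,0,0,0,0,0],[0,0,0,0,0,0,0]]' 
python3 -m handwheel '[[0.3,0,0,0,0,0,0],[0.3,0,0,-3,0,0,0],[0.3,0,0,-15,0,0,0],[0.3,0,0,-30,0,0,0],[0.3,0,0,-50,0,0,0]]' 
python3 -m handwheel '[[0.3,0,0,-30,0,0,0],[0.3,0,0,-70,0,0,0],[0.3,0,0,-110,0,0,0],[0.3,100,0,-110,0,0,0],[0.3,150,0,-110,0,0,0]]' >/dev/null
python3 -m handwheel '[[0.3,40,0,0,0,0,0],[0.3,80,0,0,0,0,0],[0.3,100,0,0,0,0,0],[0.3,100,0,0,0,0,0],[0.3,100,0,0,0,0,0]]'
python3 - <<'E'
from h import *
T=cam("top");S=cam("side")
a=cv2.resize(T['frame'][190:310,325:445,::-1],(400,400));b=cv2.resize(S['frame'][250:384,100:234,::-1],(400,400))
cv2.imwrite('pics/p2.png',np.hstack([a,b]))
m=mask(T,(0,120,40),(8,255,255),(350,210,425,290)); c=max(cv2.findContours(m,0,2)[0],key=cv2.contourArea)
print(plane(T,cv2.minEnclosingCircle(c)[0],.043))
E
```

```text
time_s: 34.55
ee_pos: [0.4454, -0.3116, 0.0474]
orientation: [2.569, 1.808, -0.0]
wrist_force: [-0.7, -1.2, 0.1]
gripper_width: 0.0402
grip_force: 0.0
time_s: 35.05
ee_pos: [0.4452, -0.3114, 0.0987]
orientation: [-2.569, -1.808, 0.0]
wrist_force: [0.3, -0.3, -0.0]
gripper_width: 0.0559
grip_force: 0.0
time_s: 36.05
ee_pos: [0.5132, -0.1233, 0.2087]
orientation: [2.567, 1.809, 0.001]
wrist_force: [-0.3, -0.6, -0.0]
gripper_width: 0.0567
grip_force: 0.0
[ 0.45039505 -0.25740494  0.043     ]
```

View pics/p2.png

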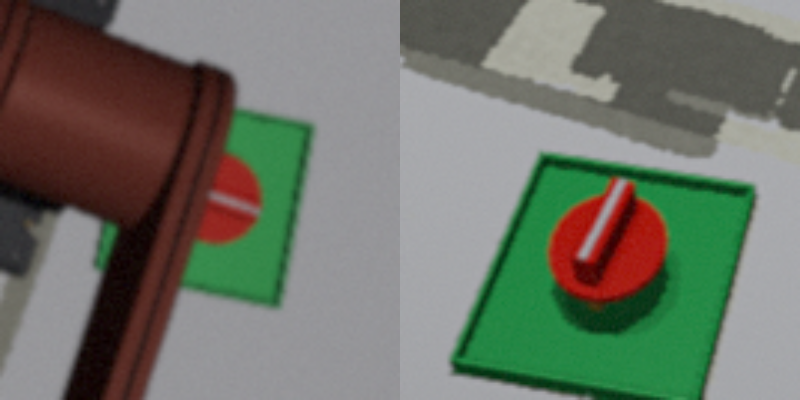

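The side crop shows the cap standing upright in the middle of the green tray (around 608,245). The numeric position from the top view is off because the arm hides part of the cap. The robot is clear of everything, so I'm handing in.

```bash
python3 -c "
from bench import r
print(r.job_done())"
```

```text
the job is handed in; nothing more can be done
None
```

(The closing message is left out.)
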